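Ready the stone wash: set the cleaner's heat, open the safety-capped bottle

ROBOT

A 6-joint arm with a two-finger parallel gripper is mounted at the origin on the work surface. World frame = base frame: x ahead of the robot, y to its left, z up, the work surface at z = 0. Lengths are in mm, angles in degrees, forces in N, time in s.
With the tool pointing down it reaches from about 300 to 850 mm from the base axis. Payload 4.2 kg.
Tool frame: the origin (TCP) lies midway between the tips of the shut fingers; the grasp point (between the pads) lies 19 mm behind it; z points along the fingers, y is the line along which they close (so a half turn about z gives the same grasp; the last joint's range is limited). The gripper opens to 91 mm and grips with 3 to 60 N. Pads are 32 mm wide; open, the fingers measure 118 mm over their backs; the gripper's body (76 mm by 178 mm) begins 60 mm behind the grasp point.
Start: joints at [-73.969, 18.312, 89.639, -0, 72.044, -1.146], TCP at [169.817, -549.368, 213.976] pointing down, gripper open.
Joint ranges: [-177.97, 177.97], [-48.28, 115.42], [12.27, 149.76], [-77.06, 257.06], [2.81, 150.46], [-146.56, 146.56]. Speed limits (degrees/s): [147.25, 147.25, 180, 180, 180, 180].

INTERFACE

Orientations are given as [roll, pitch, yaw] about the fixed x, y, z axes, in that order (R = Rz(yaw) Ry(pitch) Rx(roll)).
In Python, from workcell import env gives the robot as it stands.
- The arm moves only by the tool drive_effector, called after ">>>" as name([rows], argument=value, ...), one row to a line, values as JSON. Schema: {"type":"object","properties":{"motion":{"type":"array","items":{"type":"object","properties":{"trans":{"type":"array","items":{"type":"number"},"minItems":3,"maxItems":3},"rot":{"type":"array","items":{"type":"number"},"minItems":3,"maxItems":3}},"additionalProperties":false},"minItems":1,"maxItems":8},"aperture":{"type":"number"},"grip_n":{"type":"number"},"only":{"type":"string"},"quiet":{"type":"boolean"},"lines":{"type":"string"}},"required":["motion"],"additionalProperties":false}. motion is a list of rows, 1 to 8 of them, each an object with the fields trans (a list: dx, dy, dz in mm), rot (a list: a rotation vector rx, ry, rz in degrees); a field left out counts as zero; each row shifts and turns the commanded pose from where the row before left it, along the tool's axes as they then stand; what a row does not reach is not made up. A row lasts 1/10 s, in which the tool goes at most 50 mm and 8.59 degrees, less where a joint would pass 70% of its speed; a pose out of reach is approached as far as the arm can. aperture is the finger opening in mm, set as the call begins (left out keeps the last). The fingers move at their own pace and stop on an object; grip_n is the grip in N (left out, the last holds). Time passes only in rows, so rows that do not move let the fingers close. The tool returns the time, the measured TCP pose, the force, the opening and the grip force at its end. only (a regular expression) keeps the lines of the reply that match it, lines (a string "A,B") keeps lines A to B, and quiet returns only ok. Input that does not fit is refused with a message, and nothing moves.
- env.state(): the state, without advancing time (a new reading comes with each control period).
- env.grab_frame(name): name is "scene" or "top"; returns the picture (420x560x3 uint8, blue, green, red); there is no depth.
- env.camera_model(name): a dict with "fx", "fy", "cx", "cy" (pixels), "T" (4x4, takes a point from camera to world coordinates). Camera axes: x right, y up, looking along -z (the intrinsics and any distortion apply to the point x, -y, -z); pixel columns grow to the right and rows downward; lengths in mm; the calibration is good to about 2 mm. A picture is of the moment at which its call begins. camera_model takes no time and is no camera call.
- env.job_done(): hands the job in; it is judged then, once.
The state is a dict: "time_s": time; "qpos": joint angles; "qvel": joint speeds; "effort": joint torques, N m; "ee_pos": TCP position; "ee_rot": TCP orientation; "force": force on the tool from outside, world axes, zero at the start; "torque": the same for the moment, N m; "gripper_width": finger opening in mm; "gripper_force": force on a finger pad.
Only numpy, scipy, OpenCV 4.12 (cv2) and the standard library are available. Lean on these libraries where they do the work, as an engineer would, in place of code of your own. Each camera call takes 0.05 s, during which the arm holds its last target. There are 200 camera calls.

TASK

Get the wash ready: turn the black heat dial on the white ultrasonic cleaner until its white pointer stands at the green marker, let go of it, and then open the bottle: press its red safety cap down, twist it anticlockwise while pressed and lift it off. Finish while still holding the cap in the gripper, still and level, straight above the open bottle with its lower edge about 6 cm over the mouth; do not put it down or let go. Leave the dial at the marker and all the other things where they are.

Things in the scene. Friction and masses are not known exactly. Their poses are not given: they have to be found in the camera images.
- cleaner: White ultrasonic stone cleaner fixed to the table, 240 (x) x 240 (y) x 120 mm high. Origin: centre of its underside; x points away from the control side. The flat control deck (120 mm high) is the half on its -x side; the open steel tank with pebbles is the +x half. The dial's upright axis is at x = -62.5 mm, y = 0.
- dial_grip (a point): Grip point of the black heat dial, on its axis, 32 mm above the deck (152 mm above the table). Its x axis runs along the grip bar, z up. The bar is 46 mm long, 14 mm thick and spans 12 to 44 mm above the deck, on a disc 54 mm in diameter; the white pointer line lies on the -x half of the bar and disc. Grip across the 14 mm.
- dial (a joint): Angle of the heat dial, rad, 0 to 2.2; at 0 the pointer points along the cleaner's -x (to the control-side edge). It grows clockwise seen from above. Light friction (0.04 N m); it stays where it is left.
- marker (a joint): Angle of the green marker tab on the dial's scale, rad, in the same sense and with the same zero as the dial's angle: the pointer stands at the marker when both values are equal. The tab is stiff, 16 x 7 mm and 8 mm high above the deck, 35 to 51 mm from the dial's axis; leave it alone.
- dial_pointer (a point): Point on the dial's pointer line, carried out to 43 mm from its axis, 6 mm above the deck.
- marker_tip (a point): Middle of the green marker tab, 43 mm from the dial's axis, 6 mm above the deck.
- bottle: White bottle with a blue band, upright in a bracket (base plate 120 x 120 mm) screwed to the table: it cannot turn or lift. Origin: centre of the underside, z up. Body 90 mm in diameter up to 98 mm, sloping shoulder to 117 mm, then a 35 mm neck. On the shoulder a red dot (x direction) is where the cap's white line points when shut; a green dot 60 degrees anticlockwise is the open place.
- mouth (a point): Centre of the bottle's mouth, the top rim of the neck, 154.5 mm above the table. A black sprung rubber plug in it pushes the shut cap up; with the cap off it sticks out 9.5 mm. The neck's three lugs (47 mm across) are hidden inside the cap, which has about 1.5 mm of sideways play on them: press, turn and lift along the axis.
- cap: Loose red push-and-turn safety cap, near-round (20 small facets), 56 mm in diameter, 30 mm high, about 50 g. Origin: centre of its lower edge, z up along the axis, x along the white line on its top. Shut, its origin is 135 mm above the table, 18 mm above the bottle's shoulder. It is ordinary plastic: grip it firmly (about 40 N) to press and turn it.
- cap_top (a point): Centre of the cap's flat top, 30 mm above its lower edge. Working the cap: shut, it is locked and will not turn or lift. Pressed down more than 4 mm (stop at 6.5 mm) against a spring (6 N at first, 12 N at 6 mm) it turns anticlockwise seen from above, never clockwise; 45 to 75 degrees from shut (stop at about 80) it lifts straight off.
- grit_jar: Bystander: amber glass jar with black lid, 52 mm in diameter, 75 mm high, loose. Origin: centre of its underside.
- sieve: Bystander: loose steel sieve ring, 90 mm in diameter, 28 mm high. Origin: centre of its underside.
- brush: Bystander: loose hand brush lying flat, 170 mm long along its x. Origin: underside of its middle.
- agate: Bystander: loose red-brown polished stone, 52 mm across, 21 mm high. Origin: centre of its underside.

How it is judged:
By the outcome, as a careful person would: the job done as asked, in the order asked, and still so for the second after the job is handed in, while the arm keeps its last pose, push and grip.
It also fails if it takes over 54 s, if anything falls off the work surface, if the arm or the gripper's body presses on something with over 40 N, if the wrist force passes 120 N, or if a joint passes its speed limit or range.

## Working session

There is one attempt and no reset: what is moved stays moved. The work goes in short steps, Python scripts to look and compute and a tool call to move; the robot and the scene stay as the last step left them, time stands still between calls to the robot, and variables do not carry over. Pictures are saved under pics/ and viewed, at most 10 in all, crops included, and the job is handed in when it is done.

```bash
ls; mkdir -p pics
```

Run:
```python
from workcell import env
import cv2
for n in("scene","top"):
    cv2.imwrite(f"pics/{n}0.png",env.grab_frame(n)); m=env.camera_model(n); print(n,{k:(v if k!="T" else v) for k,v in m.items()})
s=env.state();print(s)
```

```text
pics
workcell.py
scene {'fx': 452.838405543334, 'fy': 452.838405543334, 'cx': 278.4885536471739, 'cy': 209.36137807170707, 'T': array([[-2.72339900e-01, -6.58817499e-01,  7.01277749e-01,
         1.27730989e+03],
       [ 9.62171371e-01, -1.80734604e-01,  2.03865779e-01,
         2.07997038e+02],
       [-7.56518641e-03,  7.30270159e-01,  6.83116580e-01,
         8.60520752e+02],
       [ 0.00000000e+00,  0.00000000e+00,  0.00000000e+00,
         1.00000000e+00]])}
top {'fx': 457.9681414747975, 'fy': 457.9681414747975, 'cx': 287.8974195528991, 'cy': 207.1910614070379, 'T': array([[-1.53284639e-02,  9.98980894e-01, -4.24524695e-02,
         4.32670872e+02],
       [-9.99874764e-01, -1.51473797e-02,  4.58398212e-03,
        -1.30410738e+01],
       [ 3.93626689e-03,  4.25174184e-02,  9.99087972e-01,
         1.37502459e+03],
       [ 0.00000000e+00,  0.00000000e+00,  0.00000000e+00,
         1.00000000e+00]])}
{'time_s': 0.1, 'qpos': array([-7.39698162e+01,  1.83472916e+01,  8.97003485e+01, -1.71265129e-03,
        7.20465821e+01, -1.14406826e+00]), 'qvel': array([ 0.02444303, -0.01295349, -0.178402  ,  0.06656725,  0.06168316,
       -0.0206684 ]), 'effort': array([ 1.13406419e-03, -4.13330483e+01, -2.32508129e+01,  7.29377568e-02,
        4.21460846e-02, -5.82277335e-05]), 'ee_pos': array([ 169.66298348, -548.90046149,  213.20494679]), 'ee_rot': array([-1.79905764e+02, -2.53216112e-04,  1.71747811e+01]), 'force': array([0.26662596, 0.24706695, 0.16774843]), 'torque': array([-0.01171354, -0.01837231, -0.01043212]), 'gripper_force': 0.0, 'gripper_width': 91.16998608343296}
```

View pics/scene0.png

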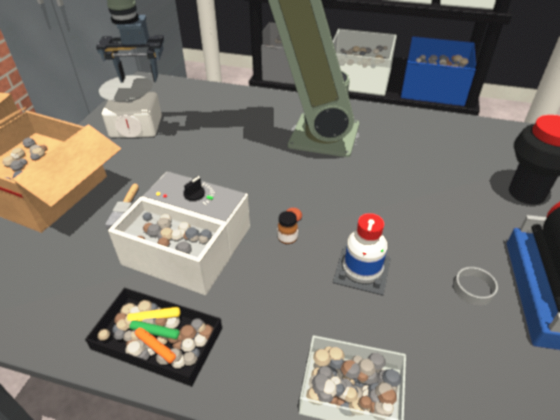

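View pics/top0.png

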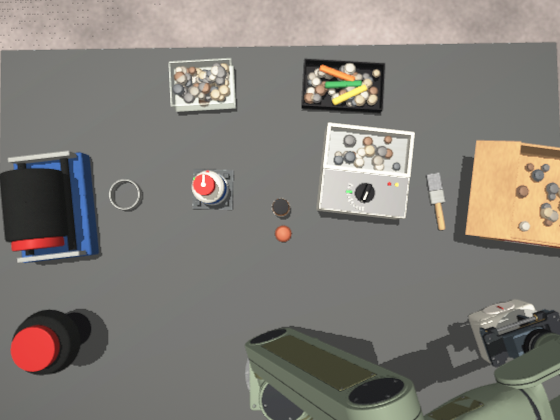

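The overview shows the dial near (366,193) in the top view with the green tab near (349,191), and the cap near (204,184). The scene view has the dial at (195,188) and the cap at (370,226). I'll enlarge those areas.

Create h.py:
```python
import numpy as np, cv2
from workcell import env
def ray(n,u,v):
    m=env.camera_model(n); T=np.array(m["T"])
    d=T[:3,:3]@np.array([(u-m["cx"])/m["fx"],-(v-m["cy"])/m["fy"],-1.]); return T[:3,3],d
def onplane(n,u,v,z):
    o,d=ray(n,u,v); return (o+d*(z-o[2])/d[2])[:2]
def two(pa,pb):
    (o1,d1),(o2,d2)=ray("top",*pa),ray("scene",*pb)
    s=np.linalg.lstsq(np.c_[d1,-d2],o2-o1,rcond=None)[0]
    a,b=o1+d1*s[0],o2+d2*s[1]; return (a+b)/2,np.linalg.norm(a-b)
def proj(n,p):
    m=env.camera_model(n);T=np.array(m["T"]);c=T[:3,:3].T@(np.array(p,float)-T[:3,3])
    return m["cx"]+m["fx"]*c[0]/-c[2], m["cy"]-m["fy"]*c[1]/-c[2]
def mask(img,lo,hi): return cv2.inRange(cv2.cvtColor(img,cv2.COLOR_BGR2HSV),lo,hi)
def blobs(mk,box,mina=4):
    x0,y0,x1,y1=box; n,l,s,c=cv2.connectedComponentsWithStats(mk[y0:y1,x0:x1])
    return [(int(s[i,4]),(c[i]+[x0,y0]).round(2).tolist()) for i in range(1,n) if s[i,4]>=mina]
```

Run:
```python
from h import *
t=cv2.imread("pics/top0.png");s=cv2.imread("pics/scene0.png")
r=lambda i,b,f:cv2.resize(i[b[1]:b[3],b[0]:b[2]],None,fx=f,fy=f,interpolation=cv2.INTER_CUBIC)
a=r(t,(316,120,416,220),4);b=r(t,(164,140,264,240),2);c=r(s,(140,170,240,220),4);d=r(s,(330,200,400,300),2)
im=np.zeros((600,800,3),np.uint8);im[:400,:400]=a;im[:200,400:600]=b;im[200:400,400:800]=c;im[400:600,0:140]=d
cv2.imwrite("pics/crop0.png",im)
print("red top",blobs(mask(t,(0,150,80),(10,255,255)),(185,165,250,215)))
print("green top",blobs(mask(t,(45,70,50),(80,255,255)),(316,120,416,220),2),blobs(mask(t,(45,70,50),(80,255,255)),(180,160,250,220),1))
print("black top",blobs(mask(t,(0,0,0),(180,255,50)),(322,175,410,215)))
print("green sc",blobs(mask(s,(45,70,50),(80,255,255)),(140,170,240,220),2))
print("black sc",blobs(mask(s,(0,0,0),(180,255,50)),(150,175,230,212)))
```

```text
red top [(286, [204.13, 184.95])]
green top [(16, [348.5, 191.12])] [(5, [193.4, 177.8])]
black top [(71, [365.45, 192.79])]
green sc [(24, [209.08, 197.08])]
black sc [(279, [193.6, 190.78])]
```

View pics/crop0.png

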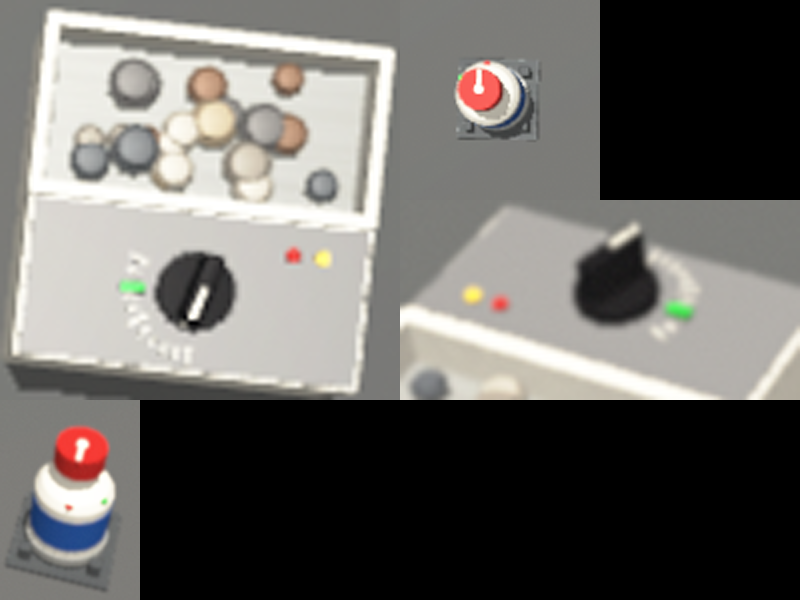

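The crop shows the dial's pointer aimed at image-down, slightly left (the -x side). The green tab sits at the dial's left, top pixel (348.5,191). The cap's white line points image-up, about +x. Next I'll work out the metric positions.

Run:
```python
from h import *
t=cv2.imread("pics/top0.png");s=cv2.imread("pics/scene0.png")
C=np.array([onplane("top",315.5+u/4,119.5+v/4,120) for u,v in [(50,12),(393,51),(356,389),(13,356)]])
print("corners",C.round(1).tolist());e=C-np.roll(C,-1,0);print("len",np.linalg.norm(e,axis=1).round(1))
ctr=C.mean(0)
ax=(C[0]+C[1]-C[2]-C[3]);psi=np.degrees(np.arctan2(ax[1],ax[0]))
ay=(C[0]+C[3]-C[1]-C[2]);psi2=np.degrees(np.arctan2(-ay[0],ay[1]))
p=np.radians((psi+psi2)/2);print("ctr",ctr,"yaw",psi,psi2)
dial=ctr-62.5*np.array([np.cos(p),np.sin(p)]);print("dial from body",dial)
# disc ellipse, upsampled
def up(im,b,f=8):
    return cv2.resize(im[b[1]:b[3],b[0]:b[2]],None,fx=f,fy=f,interpolation=cv2.INTER_CUBIC)
def back(pt,b,f=8): return b[0]+(pt[0]+.5)/f-.5,b[1]+(pt[1]+.5)/f-.5
g={}
for n,im,b in(("top",t,(335,175,395,215)),("scene",s,(180,180,225,212))):
    u=up(im,b); hsv=cv2.cvtColor(u,cv2.COLOR_BGR2HSV)
    mg=cv2.inRange(hsv,(40,90,60),(85,255,255)); mo=cv2.moments(mg,True); g[n]=back((mo["m10"]/mo["m00"],mo["m01"]/mo["m00"]),b)
    md=(u.max(2)<95).astype(np.uint8)*255
    cs=max(cv2.findContours(md,cv2.RETR_EXTERNAL,cv2.CHAIN_APPROX_NONE)[0],key=cv2.contourArea)
    h=cv2.convexHull(cs); el=cv2.fitEllipse(h); c=back(el[0],b)
    print(n,"green",g[n],"dial ell",c,np.array(el[1])/8, onplane(n,*c,132) if n=="top" else "")
    print("   marker z126",onplane(n,*g[n],126))
print("marker tri",two(g["top"],g["scene"]))
for n in g: print(n,"proj dial ctr z132",proj(n,[*dial,132]), "z120",proj(n,[*dial,120]))
mk=(onplane("top",*g["top"],126)+onplane("scene",*g["scene"],126))/2
v=mk-dial;print("marker r",np.hypot(*v),"dir",np.degrees(np.arctan2(v[1],v[0])))
# white pointer in top
b=(335,175,395,215);u=up(t,b);
w=((u.min(2)>150)*255).astype(np.uint8); cen=((366-335)*8,(193-175)*8)
m=np.zeros_like(w);cv2.circle(m,cen,9*8,255,-1);w&=m
for c in cv2.findContours(w,cv2.RETR_EXTERNAL,cv2.CHAIN_APPROX_NONE)[0]:
    if cv2.contourArea(c)>100:
        r=cv2.minAreaRect(c); bx=[back(q,b) for q in cv2.boxPoints(r)]; print("ptr",back(r[0],b),r[1],r[2],[onplane("top",*q,164).round(1).tolist() for q in bx])
# cap: top circle + line
b=(185,165,250,215);u=up(t,b);hsv=cv2.cvtColor(u,cv2.COLOR_BGR2HSV)
def red(h): return cv2.inRange(h,(0,130,90),(10,255,255))|cv2.inRange(h,(170,130,90),(180,255,255))
c=max(cv2.findContours(red(hsv),cv2.RETR_EXTERNAL,cv2.CHAIN_APPROX_NONE)[0],key=cv2.contourArea)
el=cv2.fitEllipse(cv2.convexHull(c));ct=back(el[0],b);print("cap top ell",ct,np.array(el[1])/8,onplane("top",*ct,165))
b=(345,205,400,300);u=up(s,b);hsv=cv2.cvtColor(u,cv2.COLOR_BGR2HSV)
c=max(cv2.findContours(red(hsv),cv2.RETR_EXTERNAL,cv2.CHAIN_APPROX_NONE)[0],key=cv2.contourArea)
x,y,w_,h_=cv2.boundingRect(c);print("scene red bbox",back((x,y),b),back((x+w_,y+h_),b))
mo=cv2.moments(cv2.convexHull(c));print("hull centroid",back((mo["m10"]/mo["m00"],mo["m01"]/mo["m00"]),b))
```

```text
corners [[718.7, -133.3], [688.1, -369.9], [454.9, -338.2], [481.1, -103.4]]
len [238.6 235.4 236.3 239.5]
ctr [ 585.7159576 -236.2100458] yaw -7.457855278076019 -6.87276030001557
dial from body [ 523.70405711 -228.41426506]
top green (348.8629539106145, 191.27409217877096) dial ell (364.5031261444092, 192.2988510131836) [19.07072258 19.86764145] [ 522.89910791 -227.88420076]
   marker z126 [ 526.78697207 -186.18017504]
scene green (209.28244884910487, 197.13560315430522) dial ell (193.90324783325195, 190.28175163269043) [20.56537628 23.04965973] 
   marker z126 [ 525.93127488 -186.62482617]
marker tri (array([ 526.74772035, -186.12718205,  126.80904773]), np.float64(0.12452316966656876))
top proj dial ctr z132 (np.float64(364.6910298174977), np.float64(192.00095685355743)) z120 (np.float64(363.9424072181793), np.float64(192.33126906125625))
scene proj dial ctr z132 (np.float64(193.5533520048645), np.float64(191.75889113890221)) z120 (np.float64(194.20976202841533), np.float64(195.4200323846295))
marker r 42.095578510098925 dir 86.38382118195116
ptr (365.11149978637695, 195.39885139465332) (19.962169647216797, 71.14582061767578) 22.380136489868164 [[502.8, -216.0], [524.5, -225.5], [521.9, -231.6], [500.2, -222.1]]
cap top ell (203.76476097106934, 184.42334175109863) [20.28537178 22.14102364] [547.80654004 203.26307212]
scene red bbox (357.0625, 212.9375) (383.9375, 239.8125)
hull centroid (370.017159231805, 226.15771666866647)
```

Create go.py:
```python
import sys
from h import *
from scipy.spatial.transform import Rotation as R
# usage: go.py x y z yaw -> translation in current tool axes, then rotation vector (tool axes) to level at yaw
x,y,z,yaw=map(float,sys.argv[1:5]); s=env.state()
r=R.from_euler("xyz",s["ee_rot"],degrees=True); q=R.from_euler("xyz",[180,0,yaw],degrees=True)
d=np.array([x,y,z])-s["ee_pos"]
print("d_tool",r.inv().apply(d).round(2),"rot",(r.inv()*q).as_rotvec(degrees=True).round(2),"t",round(s["time_s"],2),"j",s["qpos"].round(0))
```

Run:
```python
from h import *
for z in (150,165): print(proj("scene",[547.8,203.3,z]),proj("top",[547.8,203.3,z]))
print(two((203.76,184.42),(370.02,226.16)))
```

```text
(np.float64(369.03240766179), np.float64(226.33713866563838)) (np.float64(204.75587854521433), np.float64(184.941760965166))
(np.float64(369.91974295870693), np.float64(221.49090751544048)) (np.float64(203.7508253422613), np.float64(184.42601162714615))
(array([549.03637484, 205.4343381 , 152.33057217]), np.float64(0.21174965399792303))
```

>>> drive_effector([
  {"trans":[43,-20,0]},
  {"trans":[43,-20,0]},
  {"trans":[43,-20,0]},
  {"trans":[43,-20,0]},
  {"trans":[43,-20,0]},
  {"trans":[43,-20,0]},
  {"trans":[43,-20,0]},
  {"trans":[43,-20,0]},
], aperture=45)

```text
time_s: 0.9
ee_pos: [452.2, -293.3, 213.7]
ee_rot: [-180.0, 0.0, 17.2]
force: [1.4, -0.9, 0.4]
gripper_width: 45.0
gripper_force: 0.0
```

>>> drive_effector([
  {"trans":[43,-20,0]},
  {"trans":[43,-20,0]},
  {"rot":[0,0,-8.5]},
  {"rot":[0,0,-8.5]},
  {"rot":[0,0,-8.5]},
  {"rot":[0,0,-8.5]},
  {"rot":[0,0,-8.5]},
  {"rot":[0,0,-8.5]},
])

```text
time_s: 1.7
ee_pos: [521.3, -231.1, 213.4]
ee_rot: [-179.9, 0.0, 68.5]
force: [-0.7, -0.7, 0.1]
gripper_width: 44.8
gripper_force: 0.0
```

>>> drive_effector([
  {"rot":[0,0,-8.5]},
  {"rot":[0,0,-8.5]},
  {"rot":[0,0,-8.5]},
  {"rot":[0,0,-8.5]},
  {"rot":[0,0,-8.5]},
  {"rot":[0,0,-8.5]},
  {"rot":[0,0,-8.5]},
  {"rot":[0,0,-8.5]},
])

```text
time_s: 2.5
ee_pos: [521.3, -231.2, 213.5]
ee_rot: [-180.0, -0.1, 136.5]
force: [-0.5, 0.0, 0.1]
gripper_width: 45.2
gripper_force: 0.0
```

>>> drive_effector([
  {"rot":[0,0,-8.5]},
  {"rot":[0,0,-8.5]},
  {},
])

```text
time_s: 2.8
ee_pos: [521.3, -231.2, 213.5]
ee_rot: [-180.0, -0.1, 153.2]
force: [0.0, 0.6, 0.4]
gripper_width: 45.3
gripper_force: 0.0
```

```bash
python3 go.py 523.4 -228.2 180 156.4
```

```text
d_tool [-0.53  3.63 33.52] rot [-0.01 -0.05 -3.24] t 2.8 j [-25.  18.  90.  -0.  72. -88.]
```

>>> drive_effector([
  {"trans":[-0.5,3.6,20],"rot":[0,0,-3.2]},
  {"trans":[0,0,20]},
  {"trans":[0,0,18]},
  {"trans":[0,0,12]},
  {"trans":[0,0,6]},
  {},
])

```text
time_s: 3.4
ee_pos: [523.4, -228.2, 137.3]
ee_rot: [-180.0, -0.1, 156.3]
force: [0.0, -0.2, 0.9]
gripper_width: 45.0
gripper_force: 0.0
```

```bash
python3 go.py 523.4 -228.2 136 156.4
```

```text
d_tool [-0.04  0.04  1.32] rot [-0.   -0.08 -0.09] t 3.4 j [-25.  21.  97.  -0.  62. -91.]
```

>>> drive_effector([
  {},
  {},
  {},
  {},
  {},
], aperture=0, grip_n=12)

```text
time_s: 3.9
ee_pos: [523.6, -229.3, 138.5]
ee_rot: [-179.9, 0.1, 156.4]
force: [-1.0, -1.8, 2.3]
gripper_width: 14.3
gripper_force: 12.0
```

```bash
python3 go.py 523.4 -228.2 136 156.4
python3 -c "
from h import *
s=env.state();print(s['torque'],s['force'],s['gripper_width'])"
```

```text
d_tool [0.63 0.98 2.5 ] rot [-0.12  0.07  0.  ] t 3.9 j [-25.  21.  97.  -0.  62. -91.]
[-0.5122353   0.13321166  0.03358154] [-0.99546025 -1.80660978  2.27362799] 14.25956608861537
```

>>> drive_effector([
  {"trans":[-0.7,-1.1,0]},
  {"rot":[0,0,5]},
  {"rot":[0,0,8]},
  {"rot":[0,0,8]},
  {"rot":[0,0,8]},
  {"rot":[0,0,8]},
  {"rot":[0,0,8]},
  {"rot":[0,0,8]},
])

```text
time_s: 4.7
ee_pos: [522.3, -230.5, 138.5]
ee_rot: [-179.8, 0.1, 103.1]
force: [-5.6, -2.4, 4.6]
gripper_width: 13.7
gripper_force: 12.0
```

>>> drive_effector([
  {"rot":[0,0,8]},
  {"rot":[0,0,6]},
  {"rot":[0,0,3.3]},
  {},
  {},
  {},
])

```text
time_s: 5.3
ee_pos: [521.7, -230.5, 138.5]
ee_rot: [-179.8, 0.1, 86.1]
force: [-7.1, -3.7, 5.6]
gripper_width: 13.9
gripper_force: 12.0
```

```bash
python3 -c "
from h import *
s=env.state();print(s['torque'],s['force'],s['gripper_width'],s['ee_pos'],s['ee_rot'])
cv2.imwrite('pics/top1.png',env.grab_frame('top'));i=env.grab_frame('scene');cv2.imwrite('pics/scene1.png',i)"
```

```text
[-0.73324423  1.09616214 -0.00267225] [-7.1072431  -3.72656782  5.58362137] 13.856001981061468 [ 521.72596931 -230.5339193   138.46304183] [-1.79772514e+02  1.08743777e-01  8.60987804e+01]
```

>>> drive_effector([
  {"trans":[-0.5,-1.5,-1]},
  {},
  {},
])

```text
time_s: 5.7
ee_pos: [521.7, -230.5, 138.5]
ee_rot: [-179.9, 0.1, 86.1]
force: [-2.2, -5.5, -2.7]
gripper_width: 14.1
gripper_force: 12.0
```

>>> drive_effector([
  {},
  {},
  {},
  {"trans":[0,0,-10]},
  {"trans":[0,0,-20]},
  {"trans":[0,0,-40]},
  {"trans":[0,0,-40]},
], aperture=45)

```text
time_s: 6.4
ee_pos: [522.2, -229.6, 250.6]
ee_rot: [-180.0, -0.0, 86.1]
force: [0.9, -1.7, -0.7]
gripper_width: 44.9
gripper_force: 0.0
```

>>> drive_effector([
  {"trans":[-45,0,0]},
  {"trans":[-45,0,0]},
  {"trans":[-45,0,0]},
  {},
], aperture=80)

```text
time_s: 6.8
ee_pos: [512.5, -369.5, 249.2]
ee_rot: [179.9, 0.2, 85.8]
force: [-0.1, 0.6, -0.4]
gripper_width: 74.2
gripper_force: 0.0
```

Run:
```python
from h import *
t=env.grab_frame("top");s=env.grab_frame("scene");cv2.imwrite("pics/top2.png",t);cv2.imwrite("pics/scene2.png",s)
a=cv2.resize(t[170:220,336:396],None,fx=8,fy=8,interpolation=cv2.INTER_CUBIC)
b=cv2.resize(s[175:215,170:230],None,fx=5,fy=5,interpolation=cv2.INTER_CUBIC)
im=np.zeros((400,800,3),np.uint8);im[:,:480]=a;im[:200,480:780]=b;cv2.imwrite("pics/crop2.png",im)
```

```text
(no output)
```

View pics/crop2.png

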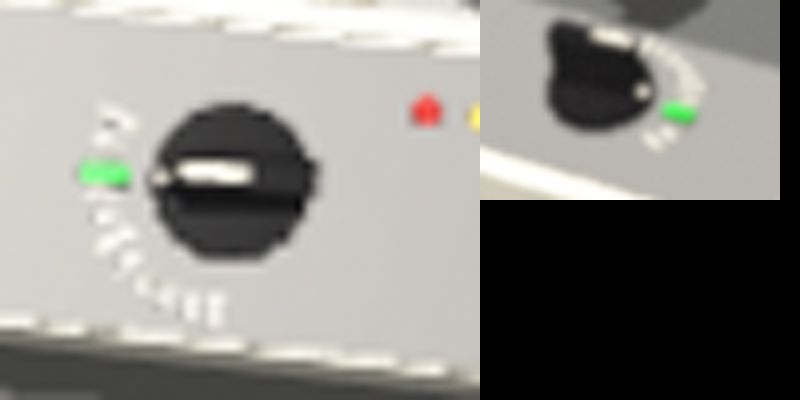

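The enlarged top view shows the white pointer on the bar at crop (215,173), its tip on the disc at (161,178) and the green tab at (105,174), nearly in line. I'll measure the remaining angle.

Run:
```python
from h import *
f=8
def up(im,b): return cv2.resize(im[b[1]:b[3],b[0]:b[2]],None,fx=f,fy=f,interpolation=cv2.INTER_CUBIC)
def back(p,b): return b[0]+(p[0]+.5)/f-.5,b[1]+(p[1]+.5)/f-.5
ang=lambda v:np.degrees(np.arctan2(v[1],v[0]))
for n,b in(("top",(336,170,396,220)),("scene",(170,175,230,215))):
    u=up(cv2.imread(f"pics/{n}2.png"),b);hsv=cv2.cvtColor(u,cv2.COLOR_BGR2HSV)
    mo=cv2.moments(cv2.inRange(hsv,(40,90,60),(85,255,255)),True);g=back((mo["m10"]/mo["m00"],mo["m01"]/mo["m00"]),b)
    mk=onplane(n,*g,126)
    w=((u.min(2)>(120 if n=="top" else 110))*255).astype(np.uint8)
    print(n,"marker",mk)
    cy=(u.max(2)<95).astype(np.uint8)*255
    c=max(cv2.findContours(cy,cv2.RETR_EXTERNAL,cv2.CHAIN_APPROX_NONE)[0],key=cv2.contourArea)
    hull=np.zeros_like(w);cv2.fillPoly(hull,[cv2.convexHull(c)],255)
    if n=="top":
        el=cv2.fitEllipse(cv2.convexHull(c));ctr=onplane(n,*back(el[0],b),132);print("disc ctr",ctr,np.array(el[1])/8)
    for k in cv2.findContours(w&hull,cv2.RETR_EXTERNAL,cv2.CHAIN_APPROX_NONE)[0]:
        if cv2.contourArea(k)<40: continue
        r=cv2.minAreaRect(k);m=cv2.moments(k);q=back((m["m10"]/m["m00"],m["m01"]/m["m00"]),b)
        bp=[onplane(n,*back(p,b),164) for p in cv2.boxPoints(r)]
        e=max([bp[1]-bp[0],bp[2]-bp[1]],key=np.linalg.norm)
        print("white",cv2.contourArea(k),q,"z164",onplane(n,*q,164),"z132",onplane(n,*q,132),"dir",ang(e),np.linalg.norm(e))
    for c0 in ([523.7,-228.4],[523.3,-228.2],[522.9,-227.9]): print(" marker dir about",c0,ang(mk-c0),np.hypot(*(mk-c0)))
```

```text
top marker [ 526.79344909 -186.14428515]
disc ctr [ 522.7207107  -228.44634141] [19.05488968 19.87919044]
white 156.5 (355.80517838125667, 191.62333599574015) z164 [ 522.71857731 -199.31265479] z132 [ 525.09798942 -204.23467757] dir -9.34430770421933 6.020860562940609
white 1440.0 (362.4349971064815, 190.98567708333334) z164 [ 524.14915187 -216.94305246] z132 [ 526.56636534 -222.33093921] dir -90.85998835084519 24.886182458671414
 marker dir about [523.7, -228.4] 85.81296975806751 42.368795880469364
 marker dir about [523.3, -228.2] 85.25150367404257 42.200560869433225
 marker dir about [522.9, -227.9] 84.67294365585227 41.93684141729725
scene marker [ 525.98012093 -186.61054694]
white 387.0 (202.32676571920757, 192.8001184323859) z164 [ 554.81462252 -187.82157309] z132 [ 521.62128458 -206.00652382] dir 22.688467080680397 9.468844306184037
white 142.0 (183.5538438967136, 187.58274647887325) z164 [ 549.04633475 -238.3895447 ] z132 [ 515.58798646 -258.89772139] dir -155.46016101343022 20.935701447304368
white 511.0 (194.47941128506196, 182.56714774951075) z164 [ 524.90125327 -220.77683399] z132 [ 490.33361627 -240.4758363 ] dir 72.6664306357019 24.809415181401363
 marker dir about [523.7, -228.4] 86.87691781845584 41.85161094272852
 marker dir about [523.3, -228.2] 86.31282533365976 41.67572019797204
 marker dir about [522.9, -227.9] 85.73373719936052 41.40417948620395
```

The pointer line passes about 0.5 mm from the marker's middle, within 1°, so the dial is done. Next is the cap.

>>> drive_effector([
  {"trans":[48,0,0]},
  {"trans":[48,0,0]},
  {"trans":[48,0,0]},
  {"trans":[48,0,0]},
  {"trans":[48,0,0]},
  {"trans":[48,0,0]},
  {"trans":[48,0,0]},
  {"trans":[48,0,0]},
], aperture=80, grip_n=10)

```text
time_s: 7.7
ee_pos: [538.4, 21.9, 249.8]
ee_rot: [179.9, -0.0, 86.2]
force: [1.8, 0.4, -0.7]
gripper_width: 79.8
gripper_force: 0.0
```

>>> drive_effector([
  {"trans":[48,0,0]},
  {"trans":[48,0,0]},
  {"trans":[48,0,0]},
  {"trans":[40,0,0]},
  {},
])

```text
time_s: 8.2
ee_pos: [550.6, 208.0, 249.2]
ee_rot: [-180.0, -0.2, 86.5]
force: [-0.2, 0.2, 0.2]
gripper_width: 79.8
gripper_force: 0.0
```

```bash
python3 go.py 547.8 203.8 133 85
```

Run:
```python
from h import *
print("dot",two((355.8,191.62),(202.33,192.8)),"bar",two((362.43,190.99),(194.48,182.57)))
```

```text
d_tool [ -4.71  -2.52 116.18] rot [-0.   -0.16  1.49] t 8.2 j [19. 18. 84.  0. 77. 23.]
dot (array([ 524.94487665, -203.93147632,  135.24276656]), np.float64(0.44117030786408656)) bar (array([ 524.82279134, -218.69567441,  164.19825632]), np.float64(3.797729215364452))
```

>>> drive_effector([
  {"trans":[-4.2,-2.5,30],"rot":[0,0,1]},
  {"trans":[0,0,30]},
  {"trans":[0,0,25]},
  {"trans":[0,0,15]},
  {"trans":[0,0,10]},
  {"trans":[0,0,6]},
  {},
  {},
], aperture=80)

```text
time_s: 9.0
ee_pos: [549.5, 198.2, 133.8]
ee_rot: [179.9, -0.0, 85.1]
force: [0.3, -0.5, 0.1]
gripper_width: 79.9
gripper_force: 0.0
```

>>> drive_effector([
  {},
  {},
  {},
  {},
  {},
], aperture=0, grip_n=8)

```text
time_s: 9.5
ee_pos: [548.4, 198.1, 133.2]
ee_rot: [-179.9, 0.0, 85.1]
force: [-3.4, 0.4, 2.9]
gripper_width: 55.7
gripper_force: 8.0
```

```bash
python3 go.py 547.8 203.8 133 85
```

```text
d_tool [ 5.67 -1.07  0.16] rot [-0.09  0.    0.07] t 9.5 j [19. 23. 95.  0. 62. 24.]
```

>>> drive_effector([
  {},
  {},
  {},
  {"trans":[5,-1.3,0]},
  {},
], aperture=80)

```text
time_s: 10.0
ee_pos: [548.4, 203.6, 132.9]
ee_rot: [180.0, -0.0, 85.1]
force: [-0.7, -0.2, 0.2]
gripper_width: 79.9
gripper_force: 0.0
```

>>> drive_effector([
  {"rot":[0,0,8.5]},
  {"rot":[0,0,8.5]},
  {"rot":[0,0,8.5]},
  {"rot":[0,0,8.5]},
  {"rot":[0,0,8.5]},
  {"rot":[0,0,8.5]},
  {"rot":[0,0,8.5]},
  {"rot":[0,0,8.5]},
])

```text
time_s: 10.8
ee_pos: [548.3, 203.2, 132.9]
ee_rot: [180.0, -0.0, 16.7]
force: [1.0, 0.1, -0.1]
gripper_width: 80.4
gripper_force: 0.0
```

>>> drive_effector([
  {"rot":[0,0,8.5]},
  {"rot":[0,0,8.5]},
  {"rot":[0,0,5]},
  {},
  {},
])

```text
time_s: 11.3
ee_pos: [548.3, 203.1, 132.9]
ee_rot: [180.0, -0.0, -4.8]
force: [-0.0, 0.8, -0.3]
gripper_width: 80.2
gripper_force: 0.0
```

>>> drive_effector([
  {},
  {},
  {},
  {},
  {},
  {},
], aperture=0, grip_n=8)

```text
time_s: 11.9
ee_pos: [548.6, 204.4, 132.9]
ee_rot: [-179.9, -0.0, -4.9]
force: [0.5, 4.3, -2.1]
gripper_width: 56.4
gripper_force: 8.0
```

```bash
python3 go.py 547.5 203.8 133 -5
```

```text
d_tool [-1.02  0.69 -0.11] rot [-0.14 -0.03  0.07] t 11.9 j [ 19.  23.  95.   0.  62. 114.]
```

>>> drive_effector([
  {"trans":[-0.6,-1.6,0]},
  {},
  {},
], aperture=0, grip_n=42)

```text
time_s: 12.2
ee_pos: [548.5, 204.4, 132.9]
ee_rot: [180.0, -0.1, -4.9]
force: [3.8, 0.0, -1.9]
gripper_width: 55.7
gripper_force: 42.0
```

>>> drive_effector([
  {"trans":[0,0,3]},
  {"trans":[0,0,3]},
  {"trans":[0,0,3]},
  {},
  {},
])

```text
time_s: 12.7
ee_pos: [548.6, 204.5, 126.5]
ee_rot: [-180.0, -0.2, -4.9]
force: [-0.6, -2.3, 12.0]
gripper_width: 55.7
gripper_force: 42.0
```

```bash
python3 go.py 547.8 204.8 127 -5
```

```text
d_tool [-0.85 -0.24 -0.53] rot [-0.03 -0.17  0.08] t 12.7 j [ 19.  23.  96.  -0.  61. 114.]
```

>>> drive_effector([
  {"trans":[0,0,1],"rot":[0,0,-4]},
  {"rot":[0,0,-8]},
  {"rot":[0,0,-8]},
  {},
])

```text
time_s: 13.1
ee_pos: [549.2, 205.4, 126.4]
ee_rot: [-180.0, -0.3, 15.2]
force: [-0.2, -0.0, 13.8]
gripper_width: 55.3
gripper_force: 42.0
```

```bash
python3 -c "
from h import *
s=env.state();print(s['torque'],s['force'])"
```

```text
[0.03433003 0.11825954 0.01697807] [-2.35920866e-01 -1.34375944e-02  1.38066251e+01]
```

>>> drive_effector([
  {"rot":[0,0,-8]},
  {"rot":[0,0,-8]},
  {"rot":[0,0,-8]},
  {"rot":[0,0,-8]},
  {"rot":[0,0,-8]},
  {"rot":[0,0,-2]},
  {},
  {},
])

```text
time_s: 13.9
ee_pos: [549.3, 205.8, 126.4]
ee_rot: [179.8, -0.3, 57.1]
force: [-0.2, 0.7, 12.3]
gripper_width: 55.6
gripper_force: 42.0
```

Run:
```python
from h import *
s=env.state();print(s['torque'],s['force'],s['qpos'])
t=env.grab_frame("top");c=env.grab_frame("scene")
a=cv2.resize(t[150:220,164:264],None,fx=4,fy=4,interpolation=cv2.INTER_CUBIC)
b=cv2.resize(c[190:300,320:420],None,fx=4,fy=4,interpolation=cv2.INTER_CUBIC)
im=np.zeros((440,800,3),np.uint8);im[:280,:400]=a;im[:,400:]=b;cv2.imwrite("pics/crop3.png",im)
```

```text
[0.15578668 0.0990513  0.0416737 ] [-0.18279737  0.74223002 12.3103957 ] [1.93816607e+01 2.30050332e+01 9.58009151e+01 6.36252255e-02
 6.08591822e+01 5.22774669e+01]
```

View pics/crop3.png

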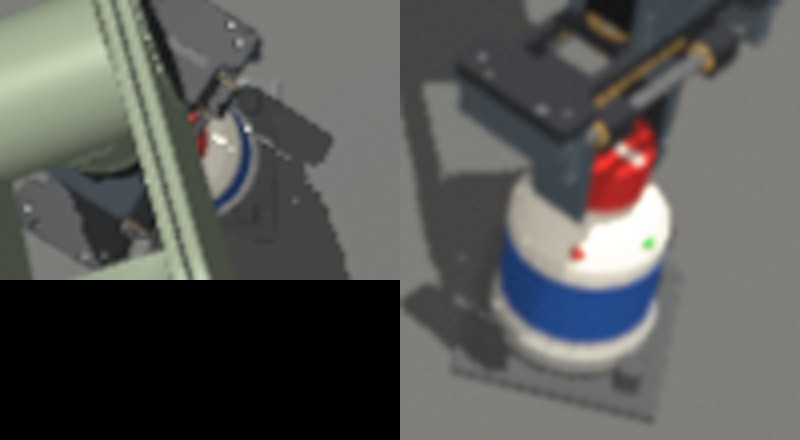

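The scene view shows the cap's white line near (630,152), now on the green-dot side (dot at (648,244)). It turned freely with little torque, so I'll lift.

>>> drive_effector([
  {"trans":[0,0,-4]},
  {"trans":[0,0,-4]},
  {"trans":[0,0,-4]},
  {"trans":[0,0,-4]},
  {},
])

```text
time_s: 14.5
ee_pos: [547.2, 204.4, 138.8]
ee_rot: [-180.0, 0.1, 57.1]
force: [0.5, 0.3, -0.9]
gripper_width: 55.6
gripper_force: 42.0
```

>>> drive_effector([
  {"trans":[0,0,-10]},
  {"trans":[0,0,-20]},
  {"trans":[0,0,-20]},
  {"trans":[0,0,-14]},
  {"trans":[0,0,-6]},
  {},
  {},
])

```text
time_s: 15.2
ee_pos: [547.3, 204.5, 208.1]
ee_rot: [-179.9, 0.1, 57.1]
force: [-0.1, -0.1, -1.5]
gripper_width: 55.5
gripper_force: 42.0
```

```bash
python3 go.py 548.8 205 212.4 57
```

```text
d_tool [ 1.28  1.   -4.26] rot [-0.06  0.09  0.08] t 15.2 j [19. 19. 89. -0. 72. 52.]
```

>>> drive_effector([
  {"trans":[1,0.8,-4.2]},
  {},
  {},
  {},
  {},
])

```text
time_s: 15.7
ee_pos: [549.0, 205.1, 212.9]
ee_rot: [-180.0, 0.0, 57.1]
force: [0.3, 0.5, -0.6]
gripper_width: 55.4
gripper_force: 42.0
```

```bash
python3 go.py 548.5 205 212.4 57
```

Run:
```python
from h import *
t=env.grab_frame("top");c=env.grab_frame("scene");cv2.imwrite("pics/scene4.png",c)
a=cv2.resize(t[150:220,326:426],None,fx=4,fy=4,interpolation=cv2.INTER_CUBIC)
b=cv2.resize(c[170:290,320:420],None,fx=4,fy=4,interpolation=cv2.INTER_CUBIC)
im=np.zeros((480,800,3),np.uint8);im[:280,:400]=a;im[:,400:]=b;cv2.imwrite("pics/crop4.png",im)
for z in (154.5,164,214.5,244.5): print(z,[(q[0]-320)*4+400 if i==0 else 0 for i,q in enumerate([proj("scene",[549.9,206.4,z])])],(proj("scene",[549.9,206.4,z])[1]-170)*4)
```

```text
d_tool [-0.33 -0.33  0.53] rot [-0.01  0.02  0.08] t 15.7 j [19. 19. 88. -0. 72. 52.]
154.5 [np.float64(602.3556268394457)] 223.25338478955587
164 [np.float64(604.6477507205004)] 210.94478351743942
214.5 [np.float64(617.3569207583043)] 142.69711689355756
244.5 [np.float64(625.3527521727681)] 99.75986488324645
```

View pics/crop4.png

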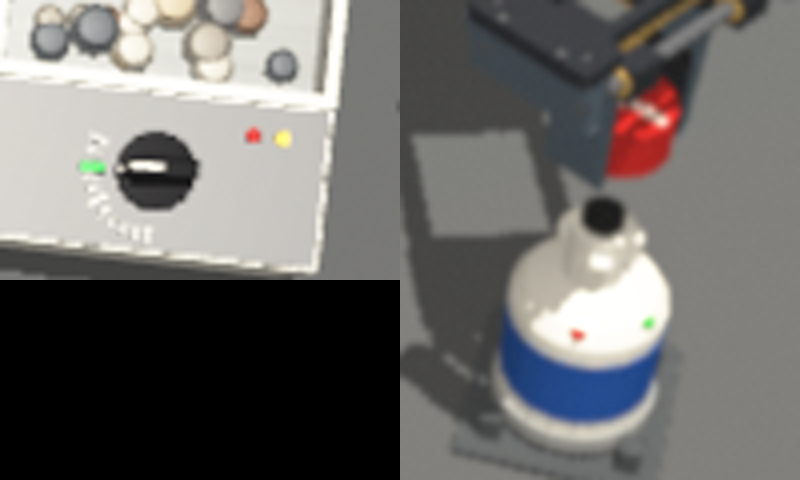

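The view shows the plug at (604,215), close to where the bottle axis projects. The cap is held level above it, with its bottom edge at row 176 and right edge at column 680, as predicted for 6 cm. The dial still points at the marker. I'll hand in.

```bash
python3 -c "
from workcell import env
s=env.state();print(abs(s['qvel']).max(),s['gripper_force']);print(env.job_done())"
```

```text
0.0953567930428034 41.99979451332183
the job is handed in; nothing more can be done
None
```

I've handed the job in at about 16 s: the dial's pointer is within about 1° of the green marker by my camera measurement, and the cap is off and held level about 6 cm above the open bottle.

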